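# Pin a tensile coupon into the fork of a bench pull tester

## Task

Ready the little pull tester for its next test: swing the flat coupon about its anchor bolt into line so that its free eye lies between the two ears of the fork, then take the larger pin from the white block and pass it down through upper ear, eye and lower ear until its collar rests on the upper ear, feeling for the holes with light hand pressure, never forcing the pin, and drawing the stiff drawbar along with it until the holes line up. Then turn the pin a quarter turn so that its tongue lies under the keeper bracket and it cannot jump out when the coupon breaks, and let go. Leave the small pin and the small glass beaker where they stand.

Things in the scene. Friction and masses are not known exactly. Their poses are not given: they have to be found in the camera images.
- tester: grey bench pull tester, fixed, base 92 x 336 mm; origin at the middle of its underside on the bench; its y axis is the load line (50 mm up), -x its front. Anchor block at +y (top 72 mm), drawbar guide block at y = -90 to -128 mm (top 72 mm), then load cell and handwheel to y = -198 mm (top 82 mm). Base plate top 16 mm, rails 21 mm
- guide_mouth (a point): fixed point on the tester, y = -90 mm, 50 mm up: mouth of the guide in which the drawbar slides along y only, stiffly (5 N, stays where left). Its position is not reported: at the start the fork's holes are 8 to 34 mm farther towards -y than pin_line. The pin, once in the upper ear, can draw it towards +y, up to 6 mm past pin_line. The ears are 36 mm wide (x)
- pin_line (a point): fixed point on the tester, x 0, y -12 mm, 66 mm up: the final axis of the pin, and the eye's axis when the coupon is in line. 66 mm is the top of the fork's upper ear. The fork opens to +y and both sides; lower ear 34 to 44, upper ear 56 to 66 mm up, each with a plain 14 mm hole, 18 mm from the ears' +y tips; solid ear reaches 22 mm to -y of the hole, then the fork's root
- keeper_place (a point): fixed point on the tester, 29 mm to -y of pin_line, 73 mm up: where the middle of the keeper's lip (underside) is once the fork is pinned. The keeper is a dark angle bracket on the fork's root, moving with it, open to -x: lip 22 to 36 mm from the hole axis, x -10 to +15 mm, 73 to 78 mm up; its upright at x +10 to +15 mm stops the tongue
- anchor_bolt (a point): fixed point on the tester on the vertical axis of the anchor bolt (y = +118 mm), 50 mm up, at the middle of the coupon's thickness; the bolt's head reaches 75 mm up
- coupon_swing (a joint): angle of the coupon about the anchor bolt: 0 = in line (neck along the tester's -y from the bolt), positive = swung out to the front (-x). Level swing with friction (about 1 N at the eye), stays where left. Aluminium, 8 mm thick (46 to 54 mm up), head 34 x 36 mm at each end, neck 16 mm wide; free eye = 14 mm hole 130 mm from the bolt
- coupon_neck (a point): point on the coupon's neck 60 mm from the bolt, mid thickness: grip it here from above across the 16 mm width
- pin_block: white plastic block 56 x 144 mm, 50 mm high, fixed, with two upright 14 mm holes 45 mm deep at its y = -42 and +42 mm; origin at the middle of its underside. The two pins hang in them by their collars, either one in either hole
- pin: larger steel pin, upright; origin at its tip, z up. Shank 12 mm thick, 42 mm long, nose tapering over 5 mm to 8.6 mm; collar 26 mm across, 5 mm thick; above it (47 to 87 mm from the tip) a paddle 26 mm wide along x, 12 mm thick along y: grip it across y, 77 mm above the tip, so the fingers clear the keeper. Fully home, the tip is 24 mm above the bench
- pin_tongue (a point): point 30 mm from the pin's axis on its tongue, 44.5 mm above the tip. The tongue (10 mm wide, 5 mm thick) reaches 32 mm from the axis along the pin's +x, level with the collar. Pass the pin with the tongue towards the tester's -x; home, turn it 90 degrees anticlockwise seen from above: it then points to -y under the lip, with 2 mm headroom
- small_pin: the smaller pin (9 mm shank, 30 mm long, collar 23 mm, paddle 20 mm wide, 10 mm thick and 24 mm high): not needed, stays in its hole; origin at its tip
- beaker_50: small glass beaker 44 x 47 x 56 mm, a bystander; origin at the centre of its underside

How it is judged:
By the outcome, as a careful person would: the job done as asked, in the order asked, and still so for the second after the job is handed in, with the robot touching nothing.
It also fails if it takes over 72 s, if anything falls off the work surface, if the arm or the gripper's body presses on something with over 40 N, if the wrist force passes 120 N, or if a joint passes its speed limit or range.

## Robot

A 7-joint arm with a two-finger parallel gripper is mounted at the origin on a cart in front of the work surface, level with it; the furniture and walls round the work are solid. World frame = base frame: x ahead of the robot, y to its left, z up, the work surface at z = 0. Lengths are in mm, angles in rad, forces in N, time in s.
With the tool pointing down it reaches from about 400 to 875 mm from the base axis. Payload 4.4 kg.
Tool frame: the origin (TCP) lies midway between the tips of the shut fingers; the grasp point (between the pads) lies ctrl.grip_depth behind it (ctrl.grip_depth is the distance from the TCP to the grasp point, in mm); z points along the fingers, y is the line along which they close (so a half turn about z gives the same grasp; the last joint's range is limited). The gripper opens to 85 mm and grips with 20 to 120 N. Pads are 22 mm wide; open, the fingers measure 114 mm over their backs; the gripper's body (76 mm by 85 mm) begins 54 mm behind the grasp point. The pads swing forward as they close: fully open they stand 13 mm farther back than shut.
Start: joints at [1.2, 0.628, 0.038, 1.517, -0.027, 0.996, -0.02], TCP at [195.094, -620.045, 231.313] pointing down, gripper open.
Joint ranges: [-3.06, 3.06], [-0.37, 2.12], [-1.25, 1.32], [0.18, 2.47], [-1.1, 4.24], [0.23, 1.98], [-2.94, 2.94]. Speed limits (rad/s): [2.57, 2.57, 3.14, 3.14, 3.14, 3.14, 3.14].

## Interface

Orientations are given as [roll, pitch, yaw] about the fixed x, y, z axes, in that order (R = Rz(yaw) Ry(pitch) Rx(roll)).
In Python, from cell import ctrl gives the robot as it stands.
- The arm moves only by the tool carry_out, never from a script. Its argument "deltas" is one flat list of numbers, 7 for each row, row after row: the turn, a rotation vector about the tool's x, y, z in degrees, then the shift along the tool's x, y, z in m, then the closure, from -1 (fully open) to 1 (shut). In form: [wx, wy, wz, dx, dy, dz, claw, wx, wy, wz, dx, dy, dz, claw, ...]. A call has 1 to 12 rows; each row shifts and turns the commanded pose from where the row before left it, along the tool's axes as they then stand; what a row does not reach is not made up. A row lasts 1/8 s, in which the tool goes at most 62.5 mm and 10.7 degrees, less where a joint would pass 70% of its speed; a pose out of reach is approached as far as the arm can. A call with a gripper value outside its range is refused whole. The fingers move at their own pace and stop on an object; the grip force is fixed at half the most. Time passes only in rows, so rows that do not move let the fingers close. It gives the time, the measured TCP pose, the force, the opening and the grip force at its end, in the units of the state.
- ctrl.read_state(): the state, without advancing time (a new reading comes with each control period).
- ctrl.get_image(name): name is "side" or "top" or "wrist"; returns the picture (400x640x3 uint8, red, green, blue); there is no depth.
- ctrl.calibration(name): a dict with "mtx" (3x3 intrinsics, pixels), "distortion" ([k1, k2, p1, p2, k3] as OpenCV has them; the pictures are not rectified), "R" (3x3) and "t" (3): a world point X has camera coordinates R X + t. Camera axes: x right, y down, z forward; pixel columns grow to the right and rows downward; lengths in mm; the calibration is good to about 2 mm. A picture is of the moment at which its call begins: read the wrist's pose just before it. calibration takes no time and is no camera call; for the wrist camera it gives the pose at the moment of the call.
- ctrl.finish_job(): hands the job in; it is judged then, once.
The state is a dict: "clock": time; "qpos": joint angles; "qd": joint speeds; "tau": joint torques, N m; "eef_pos": TCP position; "tool_rot": TCP orientation; "force": force on the tool from outside, world axes, zero at the start; "torque": the same for the moment, N m; "width": finger opening in mm; "gripper_force": force on a finger pad.
Only numpy, scipy, OpenCV 4.12 (cv2) and the standard library are available. Lean on these libraries where they do the work, as an engineer would, in place of code of your own. Each camera call takes 0.05 s, during which the arm holds its last target. There are 200 camera calls.

## Working session

There is one attempt and no reset: what is moved stays moved. The work goes in short steps, Python scripts to look and compute and a tool call to move; the robot and the scene stay as the last step left them, time stands still between calls to the robot, and variables do not carry over. Pictures are saved under pics/ and viewed, at most 10 in all, crops included, and the job is handed in when it is done.

Besides the shell and the picture viewer there is one more tool, called after ">>>" by a JSON object that holds its "name" and its "arguments", one argument or row to a line. carry_out: Moves the arm, as the interface text tells. Its arguments: {"type":"object","properties":{"deltas":{"type":"array"}},"required":["deltas"]}

```bash
ls; mkdir -p pics
python3 - <<'E'
from cell import ctrl
import cv2,numpy as np
print(ctrl.read_state(), ctrl.grip_depth)
for n in("top","side"):
    c=ctrl.calibration(n);print(n,c)
    cv2.imwrite(f"pics/{n}0.png",ctrl.get_image(n)[:,:,::-1])
E
```

```text
pics
{'clock': 0.0, 'qpos': array([ 1.20018022,  0.62934695,  0.03843363,  1.51835472, -0.02700601,
        0.99627852, -0.02000673]), 'qd': array([-2.94216231e-05,  7.83125657e-04, -1.04309305e-03,  6.92909921e-04,
        1.07758380e-03, -2.43260467e-03, -2.51269291e-04]), 'tau': array([-1.75264654e-05, -5.63405049e+01,  1.22589905e+00, -1.93450177e+01,
        1.08914659e-02,  1.02969847e-02,  1.17548834e-05]), 'eef_pos': array([ 194.92747843, -619.44248435,  230.39263736]), 'tool_rot': array([-3.13972285e+00,  1.44327280e-05,  3.04813152e-01]), 'force': array([ 0.65340786,  0.49890577, -0.45127493]), 'torque': array([-0.01610251,  0.04209168,  0.02536646]), 'gripper_force': 0.0, 'width': 85.34994484682856} 18.700000000000003
top {'mtx': array([[397.98482896,   0.        , 323.29139005],
       [  0.        , 397.98482896, 196.09557292],
       [  0.        ,   0.        ,   1.        ]]), 'distortion': array([-0.09257461,  0.        ,  0.        ,  0.        ,  0.        ]), 'R': array([[-0.00936297, -0.99978271, -0.01862438],
       [-0.99918443,  0.01008572, -0.03909927],
       [ 0.03927862,  0.01824311, -0.99906175]]), 't': array([ -66.63482336,  514.19826994, 1108.17233571])}
side {'mtx': array([[464.77705941,   0.        , 325.57310797],
       [  0.        , 464.77705941, 203.30556028],
       [  0.        ,   0.        ,   1.        ]]), 'distortion': array([-0.01604946,  0.        ,  0.        ,  0.        ,  0.        ]), 'R': array([[-0.87435803, -0.4852715 ,  0.0030997 ],
       [-0.28576139,  0.50969886, -0.8115094 ],
       [ 0.39222247, -0.71043553, -0.58433114]]), 't': array([436.6104942 , 258.71339331, 908.67652766])}
```

View pics/top0.png

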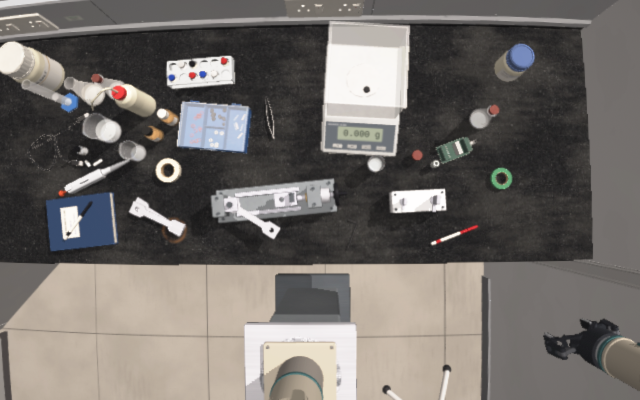

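View pics/side0.png

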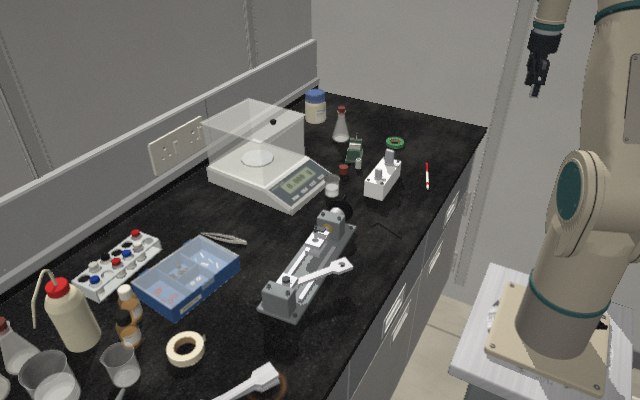

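The top view shows the tester at (275,200), with its bolt at (231,204) and handwheel at right. The coupon is swung towards the robot, with its eye at about (270,228). The pin block is at (418,201) and the beaker at (375,163). The side view confirms this layout. I'll enlarge these regions.

Run:
```python
import cv2,numpy as np
im=cv2.imread("pics/top0.png")
a=cv2.resize(im[170:245,205:345],None,fx=5.5,fy=5.5,interpolation=cv2.INTER_CUBIC)
b=cv2.resize(im[150:220,360:460],None,fx=2.6,fy=2.6,interpolation=cv2.INTER_CUBIC)
s=cv2.imread("pics/side0.png");c=cv2.resize(s[135:205,320:420],None,fx=2.6,fy=2.6,interpolation=cv2.INTER_CUBIC)
o=np.zeros((597,770,3),np.uint8);o[:a.shape[0],:a.shape[1]]=a
o[415:597,:260]=b[:182];o[415:597,300:560]=c
cv2.imwrite("pics/crop1.png",o)
```

```text
(no output)
```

View pics/crop1.png

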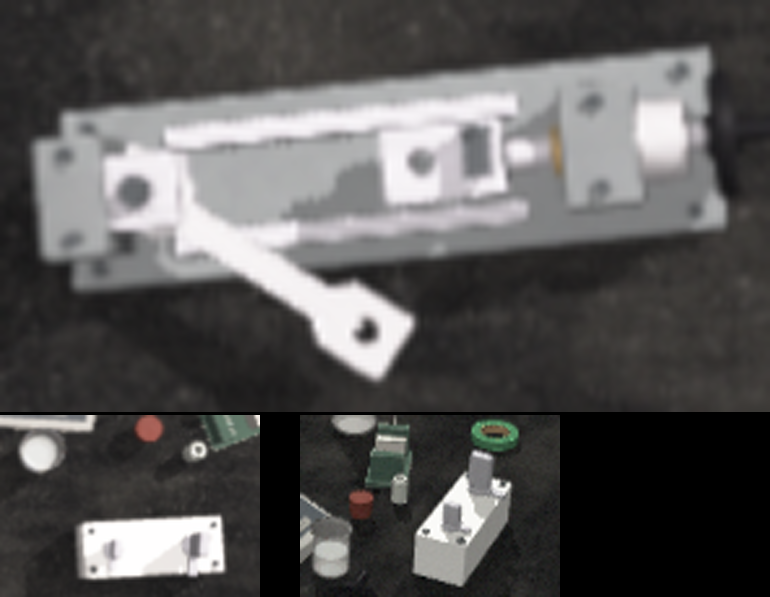

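The crop shows the tester base plate, bolt head at crop (133,192), eye at (366,330) and fork hole at (421,160). In the block, the larger pin is in the right hole, with its tongue pointing down towards the robot.

```bash
cat > h.py <<'E'
import numpy as np,cv2
from cell import ctrl
from scipy.spatial.transform import Rotation as Ro
def ray(cal,px,z):
    u=cv2.undistortPoints(np.array([[px]],float),cal["mtx"],cal["distortion"])[0,0]
    d=cal["R"].T@np.array([u[0],u[1],1]);o=-cal["R"].T@cal["t"]
    return o+d*(z-o[2])/d[2]
E
python3 - <<'E'
from h import *
c=ctrl.calibration("top")
A=lambda x,y:(205+(x+.5)/5.5-.5,170+(y+.5)/5.5-.5)
B=lambda x,y:(360+(x+.5)/2.6-.5,150+(y-415+.5)/2.6-.5)
P={}
for n,p,z in[("c1",A(62,113),16),("c2",A(708,47),16),("c3",A(727,228),16),("c4",A(73,292),16),("bolt",A(133,192),75),("eye",A(366,330),54),("fork",A(421,160),66),
 ("b1",B(79,522),50),("b2",B(222,516),50),("b3",B(224,572),50),("b4",B(82,578),50),("tong",B(193,574),50),("beaker",B(40,452),0)]:
    P[n]=ray(c,p,z);print(n,P[n].round(1))
m=(P["c1"]+P["c2"]+P["c3"]+P["c4"])/4;print("tester",m)
for a,b in(("c2","c1"),("c3","c4"),("fork","bolt"),("b2","b1"),("b3","b4")):
    d=P[a]-P[b];print(a,b,np.linalg.norm(d),np.degrees(np.arctan2(d[0],-d[1])))
d=P["eye"]-P["bolt"];print("eye",np.linalg.norm(d),np.degrees(np.arctan2(d[0],-d[1])))
print(ctrl.calibration("wrist"))
E
```

```text
c1 [533.2 231.8  16. ]
c2 [ 563.2 -100.3   16. ]
c3 [ 471.2 -108.9   16. ]
c4 [441.3 226.1  16. ]
bolt [491.1 179.5  75. ]
eye [422.7  69.2  54. ]
fork [505.5  40.1  66. ]
b1 [ 524.3 -253.3   50. ]
b2 [ 529.1 -403.5   50. ]
b3 [ 470.6 -404.4   50. ]
b4 [ 466.1 -255.5   50. ]
tong [ 468.9 -371.7   50. ]
beaker [ 603.9 -219.4    0. ]
tester [502.23026301  62.17384804  16.        ]
c2 c1 333.4355437664057 5.1693507789817374
c3 c4 336.34117906452894 5.101422481414606
fork bolt 140.42901713038722 5.922103902365604
b2 b1 150.27792762558428 1.835595145418087
b3 b4 148.93972918504076 1.7657964266401776
eye 131.4296823232657 -31.798602565626695
{'mtx': array([[286.67336449,   0.        , 319.15978478],
       [  0.        , 286.67336449, 197.56018895],
       [  0.        ,   0.        ,   1.        ]]), 'distortion': array([0.0102983, 0.       , 0.       , 0.       , 0.       ]), 'R': array([[ 0.29899334, -0.95425271, -0.00217804],
       [-0.92187757, -0.28943734,  0.25761944],
       [-0.24646445, -0.07501861, -0.96624401]]), 't': array([-649.05911022,  -33.12683881,  380.34152099])}
```

>>> {"name": "carry_out", "arguments": {
  "deltas": [0, 0, 8.75, 0, 0, 0, -1, 0, 0, 8.75, 0, 0, 0, -1, 0, 0, 0, 0.035, -0.04, 0, -1, 0, 0, 0, 0.035, -0.04, 0, -1, 0, 0, 0, 0.035, -0.04, 0, -1, 0, 0, 0, 0.035, -0.04, 0, -1, 0, 0, 0, 0.035, -0.04, 0, -1, 0, 0, 0, 0.035, -0.04, 0, -1, 0, 0, 0, 0.035, -0.04, 0, -1, 0, 0, 0, 0.02, -0.04, 0, -1, 0, 0, 0, 0, 0, 0, -1]
}}

```text
clock: 1.48
eef_pos: [462.6, -295.5, 230.8]
tool_rot: [-3.139, -0.0, 0.007]
force: [0.1, -0.3, -0.6]
width: 85.6
gripper_force: 0.0
```

Run:
```python
from h import *
c=ctrl.calibration("wrist");im=ctrl.get_image("wrist")
cv2.imwrite("pics/w1.png",im[:,:,::-1]);np.savez("w1.npz",**c)
print(-c["R"].T@c["t"])
for P in([500,-371,137-40],[498,-330,50]):
    print(cv2.projectPoints(np.array([P],float),cv2.Rodrigues(c["R"])[0],c["t"],c["mtx"],c["distortion"])[0].ravel())
```

```text
[ 527.81026086 -295.70206226  374.9927756 ]
[398.41168311 151.51021293]
[350.61389811 148.80639145]
```

View pics/w1.png

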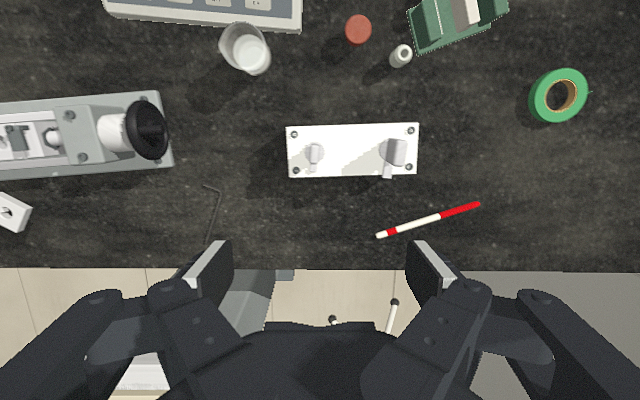

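The wrist view shows the block top from (286,124) to (417,122) and down to (290,177). The large pin's paddle top is at about (400,143) with its tongue tip at (386,177), and the small pin is at (316,149). I'll enlarge this for precise corners.

Run:
```python
import cv2
im=cv2.imread("pics/w1.png")
cv2.imwrite("pics/w1c.png",cv2.resize(im[115:190,280:430],None,fx=5,fy=5,interpolation=cv2.INTER_CUBIC))
```

```text
(no output)
```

View pics/w1c.png

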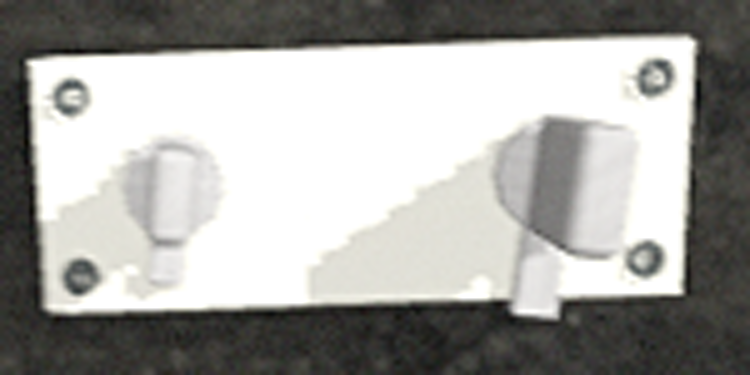

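Crop corners are (28,60), (693,38), (683,295) and (47,313). The paddle top is roughly (582,122), (635,128), (620,256), (570,248), and the tongue end is at (536,317).

Run:
```python
from h import *
c=dict(np.load("w1.npz"))
B=lambda x,y:(280+(x+.5)/5-.5,115+(y+.5)/5-.5)
f=lambda x,y,z:ray(c,B(x,y),z)[:2]
k=[f(*p,50) for p in((28,60),(693,38),(683,295),(47,313))]
print(np.round(k,1),np.mean(k,0))
for a,b in((1,0),(2,3)):
    d=k[a]-k[b];print(np.linalg.norm(d),np.degrees(np.arctan2(d[0],-d[1])))
q=[f(*p,95) for p in((582,122),(635,128),(620,256),(570,248))];print("paddle",np.round(q,1),np.mean(q,0))
d=q[1]-q[2];e=q[0]-q[3];print(np.degrees(np.arctan2(d[1],d[0])),np.degrees(np.arctan2(e[1],e[0])))
t=f(536,317,55);print("tongue",t,np.degrees(np.arctan2(*(np.mean(q,0)-t)[::-1])),np.linalg.norm(np.mean(q,0)-t))
```

```text
[[ 521.7 -257.2]
 [ 527.2 -402.8]
 [ 470.3 -406. ]
 [ 465.2 -260.2]] [ 496.10378397 -331.55235262]
145.7054380501915 2.147743411865653
145.8999135136532 2.0149767762360047
paddle [[ 511.7 -368.3]
 [ 510.6 -378.5]
 [ 485.9 -377.7]
 [ 487.5 -367.8]] [ 498.90834395 -373.08297041]
-1.9286382624544414 -1.2095311066807057
tongue [ 465.96685477 -371.5651695 ] -2.638075164721179 32.976437481678836
```

>>> {"name": "carry_out", "arguments": {
  "deltas": [0, 0, 0, 0, -0.053, 0, -1, 0, 0, 0, 0, -0.053, 0, -1, 0, 0, 0, 0, -0.053, 0, -1, 0, 0, 0, 0, -0.053, 0, -1, 0, 0, 0, 0, -0.053, 0, -1, 0, 0, 0, 0, -0.053, 0, -1, 0, 0, 0, 0, -0.053, 0, -1, 0, 0, 0, 0, -0.053, 0, -1, 0, 0, -9.7, 0, 0, 0, -1, 0, 0, -9.7, 0, 0, 0, -1, 0, 0, -9.7, 0, 0, 0, -1, 0, 0, -9.7, 0, 0, 0, -1]
}}

```text
clock: 3.02
eef_pos: [461.1, 121.9, 231.2]
tool_rot: [3.141, 0.001, 0.679]
force: [0.2, -0.0, 0.1]
width: 85.7
gripper_force: 0.0
```

>>> {"name": "carry_out", "arguments": {
  "deltas": [0, 0, -9.7, 0, 0, 0, -1, 0, 0, -9.7, 0, 0, 0, -1, 0, 0, 0, 0, 0, 0, -1, 0, 0, 0, 0, 0, 0, -1]
}}

```text
clock: 3.52
eef_pos: [460.8, 122.7, 231.2]
tool_rot: [3.141, 0.0, 1.011]
force: [0.3, -0.6, 0.1]
width: 85.4
gripper_force: 0.0
```

>>> {"name": "carry_out", "arguments": {
  "deltas": [0, 0, 0, 0.0045, -0.004, 0.045, -1, 0, 0, 0, 0, 0, 0.045, -1, 0, 0, 0, 0, 0, 0.045, -1, 0, 0, 0, 0, 0, 0.045, -1, 0, 0, 0, 0, 0, 0.02, -1, 0, 0, 0, 0, 0, 0, -1, 0, 0, 0, 0, 0, 0, 0.3, 0, 0, 0, 0, 0, 0, 0.6, 0, 0, 0, 0, 0, 0, 0.7, 0, 0, 0, 0, 0, 0, 0.8, 0, 0, 0, 0, 0, 0, 0.9, 0, 0, 0, 0, 0, 0, 1]
}}

```text
clock: 5.03
eef_pos: [459.9, 129.7, 32.0]
tool_rot: [3.141, -0.001, 1.015]
force: [-1.3, -0.8, 5.8]
width: 14.9
gripper_force: 58.3
```

>>> {"name": "carry_out", "arguments": {
  "deltas": [0, 0, 0, 0, 0, 0, 1, 0, 0, 0, 0, 0, 0, 1, 0, 0, 0, 0, 0, 0, 1]
}}

```text
clock: 5.4
eef_pos: [459.8, 129.8, 32.0]
tool_rot: [3.141, -0.001, 1.015]
force: [0.2, -0.4, 5.8]
width: 15.0
gripper_force: 58.3
```

>>> {"name": "carry_out", "arguments": {
  "deltas": [0, 0, -2.32, 0, 0.0024, 0, 1, 0, 0, -2.32, 0, 0.0024, 0, 1, 0, 0, -2.32, 0, 0.0024, 0, 1, 0, 0, -2.32, 0, 0.0024, 0, 1, 0, 0, -2.32, 0, 0.0024, 0, 1, 0, 0, -2.32, 0, 0.0024, 0, 1, 0, 0, -2.32, 0, 0.0024, 0, 1, 0, 0, -2.32, 0, 0.0024, 0, 1, 0, 0, -2.32, 0, 0.0024, 0, 1, 0, 0, -2.32, 0, 0.0024, 0, 1, 0, 0, -2.32, 0, 0.0024, 0, 1, 0, 0, -2.32, 0, 0.0024, 0, 1]
}}

```text
clock: 6.9
eef_pos: [486.8, 121.1, 32.0]
tool_rot: [3.141, -0.001, 1.503]
force: [-1.2, 1.8, 5.5]
width: 14.5
gripper_force: 58.3
```

>>> {"name": "carry_out", "arguments": {
  "deltas": [0, 0, -2.3, 0, 0.0024, 0, 1, 0, 0, -2.3, 0, 0.0024, 0, 1, 0, 0, -2.3, 0, 0.0024, 0, 1, 0, 0, -2.3, 0, 0.0025, 0, 1, 0, 0, 0, 0, 0, 0, 1, 0, 0, 0, 0, 0, 0, 1, 0, 0, 0, 0, 0, 0, 1]
}}

```text
clock: 7.78
eef_pos: [496.6, 121.3, 32.0]
tool_rot: [3.14, -0.001, 1.663]
force: [-1.0, 2.0, 5.3]
width: 14.8
gripper_force: 58.4
```

Run:
```python
from h import *
c=ctrl.calibration("wrist");im=ctrl.get_image("wrist")
cv2.imwrite("pics/w2.png",im[:,:,::-1]);np.savez("w2.npz",**c)
t=ctrl.get_image("top");cv2.imwrite("pics/top2.png",t[:,:,::-1])
s=ctrl.read_state();print(s["eef_pos"],np.degrees(s["tool_rot"][2]),s["force"])
```

```text
[496.57703732 121.26223486  32.02631172] 95.26635236535739 [-1.36847062  1.98517209  5.51724141]
```

View pics/w2.png

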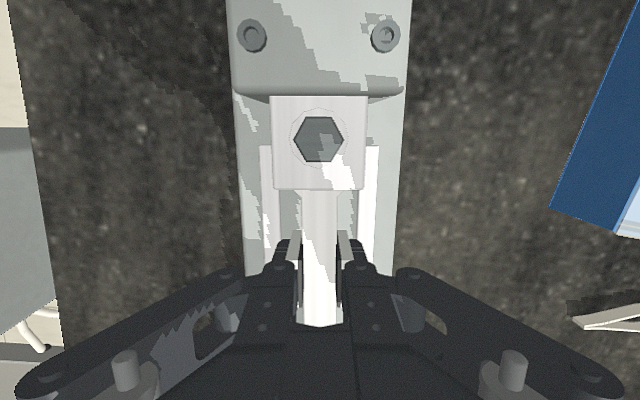

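The wrist view, facing the anchor, shows the bolt at (318,138). The coupon head spans columns 270 to 367 and the neck is centred at about 320, parallel to the anchor block edges (235 to 405). The coupon looks in line. I'll release, lift, turn to yaw 5 and look at the fork.

>>> {"name": "carry_out", "arguments": {
  "deltas": [0, 0, 0, 0, 0, 0, 0.5, 0, 0, 0, 0, 0, 0, 0, 0, 0, 0, 0, 0, 0, -0.5, 0, 0, 0, 0, 0, 0, -1, 0, 0, 0, 0, 0, 0, -1, 0, 0, 0, 0, 0, -0.02, -1, 0, 0, 0, 0, 0, -0.045, -1, 0, 0, 0, 0, 0, -0.045, -1, 0, 0, 0, 0, 0, -0.045, -1, 0, 0, 10, 0, 0, 0, -1, 0, 0, 10, 0, 0, 0, -1, 0, 0, 10, 0, 0, 0, -1]
}}

```text
clock: 9.38
eef_pos: [496.1, 120.1, 186.5]
tool_rot: [3.141, -0.0, 1.132]
force: [0.3, -0.0, -0.6]
width: 85.1
gripper_force: 0.0
```

>>> {"name": "carry_out", "arguments": {
  "deltas": [0, 0, 10, 0, 0, 0, -1, 0, 0, 10, 0, 0, 0, -1, 0, 0, 10, 0, 0, 0, -1, 0, 0, 10, 0, 0, 0, -1, 0, 0, 10, 0, 0, 0, -1, 0, 0, 10, 0, 0, 0, -1, 0, 0, 0, 0, 0.04, 0, -1, 0, 0, 0, -0.04, 0.04, 0, -1, 0, 0, 0, 0, 0, 0, -1, 0, 0, 0, 0, 0, 0, -1]
}}

```text
clock: 10.62
eef_pos: [464.1, 37.3, 186.6]
tool_rot: [-3.141, -0.001, 0.091]
force: [0.2, 0.2, -0.0]
width: 85.4
gripper_force: 0.0
```

Run:
```python
from h import *
c=ctrl.calibration("wrist");im=ctrl.get_image("wrist")
cv2.imwrite("pics/w3.png",im[:,:,::-1]);np.savez("w3.npz",**c)
s=ctrl.read_state();print(s["eef_pos"],np.degrees(s["tool_rot"]),s["force"])
p=cv2.projectPoints(np.array([[491.4,179.6,75],[503.3,50.2,66],[505.5,40.1,66]],float),cv2.Rodrigues(c["R"])[0],c["t"],c["mtx"],c["distortion"])[0].reshape(-1,2);print(p)
x0,y0=int(p[0,0])-30,int(p[0,1])-40
print(x0,y0);cv2.imwrite("pics/w3c.png",cv2.resize(im[y0:y0+100,x0:x0+200,::-1],None,fx=4,fy=4,interpolation=cv2.INTER_CUBIC))
```

```text
[464.45484695  37.90010005 186.56366704] [-1.79965000e+02 -8.11291209e-02  5.25521305e+00] [ 0.35372843 -0.16112545 -0.8020922 ]
[[161.41781145 150.71513581]
 [309.04388493 149.57832913]
 [320.25644637 148.15537645]]
131 110
```

View pics/w3c.png

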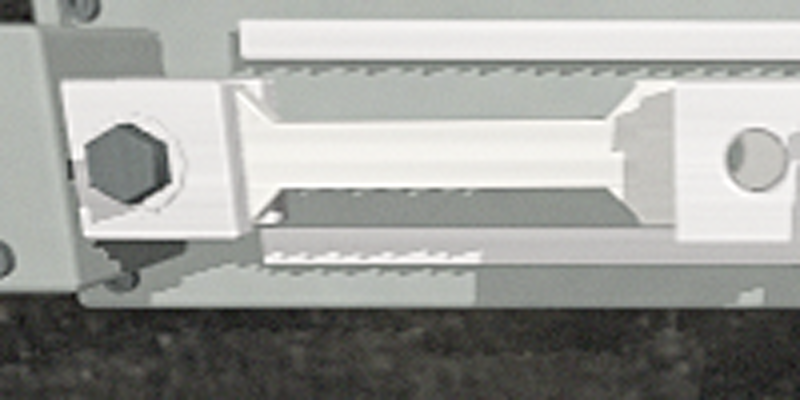

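The crop shows the bolt hex at (127,163) and the neck edges running from (272,123) to (610,118) and from (280,189) to (605,185). The upper ear's hole is at (756,160), with the eye showing through as a dark crescent on its left. The rails are level, so the coupon may be about 0.7° past line.

Run:
```python
from h import *
c=dict(np.load("w3.npz"))
f=lambda x,y,z:ray(c,(131+(x+.5)/4-.5,110+(y+.5)/4-.5),z)[:2]
an=lambda a,b:np.degrees(np.arctan2(*(b-a)*[1,-1]))
print("bolt",f(127,163,75),"fork",f(756,160,66))
e1=[f(272,123,54),f(610,118,54)];e2=[f(280,189,54),f(605,185,54)]
print("neck",an(*e1),an(*e2),(e1[0]+e2[0])/2,(e1[1]+e2[1])/2, np.linalg.norm(e1[1]-e2[1]))
print("base",an(f(90,307,16),f(800,308,16)),"rail",an(f(240,20,21),f(800,20,21)),an(f(262,225,21),f(670,225,21)))
print("ear edges",f(677,83,66),f(677,241,66),f(795,80,66),f(795,240,66))
```

```text
bolt [491.77673208 178.7477695 ] fork [504.12437501  40.55524645]
neck 6.025427621582478 5.882178533892178 [493.55882365 154.56875517] [501.76221115  75.92037189] 15.893062611095397
base 5.0702229100189005 rail 5.1915273321422175 5.168675198679281
ear edges [519.60220073  59.78311691] [483.86783771  57.20622081] [522.62796644  33.42622714] [486.56336427  29.8536781 ]
```

>>> {"name": "carry_out", "arguments": {
  "deltas": [0, 0, 7.25, 0, 0, 0, -1, 0, 0, 0, 0.006, 0.0512, 0, -1, 0, 0, 0, 0.006, 0.0512, 0, -1, 0, 0, 0, 0.006, 0.0512, 0, -1, 0, 0, 0, 0.006, 0.0512, 0, -1, 0, 0, 0, 0.006, 0.0512, 0, -1, 0, 0, 0, 0.006, 0.0512, 0, -1, 0, 0, 0, 0.006, 0.0512, 0, -1, 0, 0, 0, 0.006, 0.0512, 0, -1, 0, 0, 0, 0, 0, 0, -1, 0, 0, 0, 0, 0, 0, -1]
}}

```text
clock: 12.05
eef_pos: [497.9, -372.7, 185.8]
tool_rot: [-3.14, 0.0, -0.034]
force: [0.1, 0.8, 0.3]
width: 85.5
gripper_force: 0.0
```

Run:
```python
from h import *
c=ctrl.calibration("wrist");im=ctrl.get_image("wrist")
cv2.imwrite("pics/w4.png",im[:,:,::-1]);np.savez("w4.npz",**c)
s=ctrl.read_state();print(s["eef_pos"],np.degrees(s["tool_rot"]),s["force"])
p=cv2.projectPoints(np.array([[498,-373,95]],float),cv2.Rodrigues(c["R"])[0],c["t"],c["mtx"],c["distortion"])[0].reshape(-1,2);print(p)
x0,y0=int(p[0,0])-75,int(p[0,1])-50
print(x0,y0);cv2.imwrite("pics/w4c.png",cv2.resize(im[y0:y0+100,x0:x0+150,::-1],None,fx=5,fy=5,interpolation=cv2.INTER_CUBIC))
```

```text
[ 497.99663078 -371.97633683  185.94939723] [-1.79903765e+02 -5.56037720e-04 -1.90158607e+00] [ 0.0784003   1.15125771 -0.05155169]
[[319.6860321  200.40403073]]
244 150
```

View pics/w4c.png

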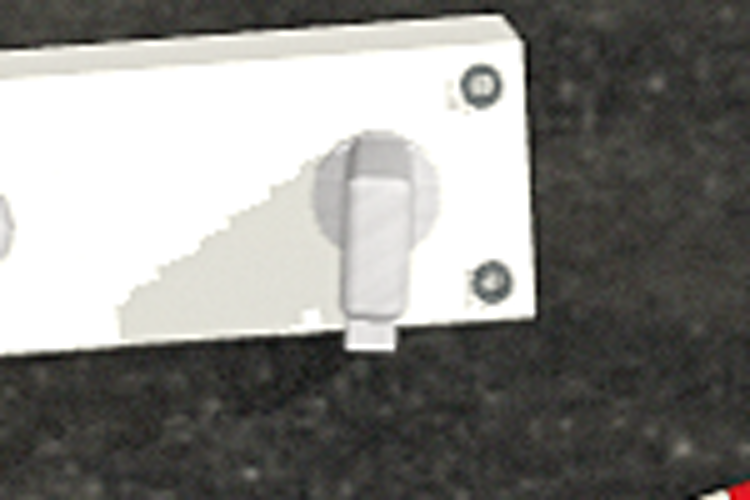

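The crop shows the paddle top with corners (347,178), (412,180), (404,316) and (342,316), and the tongue end at (370,350).

Run:
```python
from h import *
c=dict(np.load("w4.npz"))
f=lambda x,y,z:ray(c,(244+(x+.5)/5-.5,150+(y+.5)/5-.5),z)[:2]
q=np.array([f(*p,95) for p in((347,178),(412,180),(404,316),(342,316))]);print(q.round(1),q.mean(0))
a=(q[0]+q[1]-q[2]-q[3])/2;print(np.degrees(np.arctan2(a[1],a[0])))
t=f(370,350,55);k=f(377,188,55);print(t,k,np.degrees(np.arctan2(*(k-t)[::-1])))
```

```text
[[ 511.4 -367.9]
 [ 510.7 -378.7]
 [ 486.8 -376.7]
 [ 487.2 -366. ]] [ 499.01979413 -372.31818692]
-4.669144386497173
[ 466.81115824 -369.77815259] [ 500.39603307 -372.3929315 ] -4.451831024701514
```

>>> {"name": "carry_out", "arguments": {
  "deltas": [0, 0, 2.4, 0.001, 0, 0, -1, 0, 0, 0, 0, 0, 0.045, -1, 0, 0, 0, 0, 0, 0.045, -1, 0, 0, 0, 0, 0, 0.02, -1, 0, 0, 0, 0, 0, 0.01, -1, 0, 0, 0, 0, 0, 0, -1, 0, 0, 0, 0, 0, 0, 0.3, 0, 0, 0, 0, 0, 0, 0.6, 0, 0, 0, 0, 0, 0, 0.7, 0, 0, 0, 0, 0, 0, 0.8, 0, 0, 0, 0, 0, 0, 0.9, 0, 0, 0, 0, 0, 0, 1]
}}

```text
clock: 13.6
eef_pos: [498.1, -373.9, 66.6]
tool_rot: [-3.141, -0.0, -0.078]
force: [-0.5, 1.4, 3.6]
width: 10.8
gripper_force: 60.9
```

>>> {"name": "carry_out", "arguments": {
  "deltas": [0, 0, 0, 0, 0, 0, 1, 0, 0, 0, 0, 0, 0, 1, 0, 0, 0, 0, 0, 0, 1]
}}

```text
clock: 13.98
eef_pos: [498.1, -373.9, 66.6]
tool_rot: [-3.141, -0.0, -0.078]
force: [1.4, 1.2, 5.3]
width: 11.2
gripper_force: 61.1
```

>>> {"name": "carry_out", "arguments": {
  "deltas": [0, 0, 0, 0, 0, -0.02, 1, 0, 0, 0, 0, 0, -0.035, 1, 0, 0, 0, 0, 0, -0.035, 1, 0, 0, 0, 0, 0, -0.03, 1, 0, 0, -4.8, 0, 0, 0, 1, 0, 0, -4.8, 0, 0, 0, 1, 0, 0, 0, 0, 0, 0, 1]
}}

```text
clock: 14.85
eef_pos: [497.5, -374.3, 185.7]
tool_rot: [-3.141, 0.001, 0.089]
force: [0.4, 0.0, -1.5]
width: 11.1
gripper_force: 60.3
```

>>> {"name": "carry_out", "arguments": {
  "deltas": [0, 0, 0, 0.0054, -0.0515, 0, 1, 0, 0, 0, 0.0054, -0.0515, 0, 1, 0, 0, 0, 0.0054, -0.0515, 0, 1, 0, 0, 0, 0.0054, -0.0515, 0, 1, 0, 0, 0, 0.0054, -0.0515, 0, 1, 0, 0, 0, 0.0054, -0.0515, 0, 1, 0, 0, 0, 0.0054, -0.0515, 0, 1, 0, 0, 0, 0.0054, -0.0515, 0, 1, 0, 0, 0, 0, 0, 0, 1, 0, 0, 0, 0, 0, 0, 1]
}}

```text
clock: 16.1
eef_pos: [503.9, 39.5, 186.1]
tool_rot: [3.141, 0.0, 0.089]
force: [-0.6, -0.5, -1.2]
width: 11.2
gripper_force: 60.2
```

Run:
```python
from h import *
c=ctrl.calibration("wrist");im=ctrl.get_image("wrist")
np.savez("w5.npz",**c)
s=ctrl.read_state();print(s["eef_pos"],np.degrees(s["tool_rot"]),s["force"],s["width"])
si=ctrl.get_image("side")
cs=ctrl.calibration("side")
pr=lambda P,c:cv2.projectPoints(np.array(P,float),cv2.Rodrigues(c["R"])[0],c["t"],c["mtx"],c["distortion"])[0].reshape(-1,2)
e=s["eef_pos"];tip=e-[0,0,58.6];print(pr([tip,[504.2,40.5,66]],c),pr([tip,[504.2,40.5,66]],cs))
p=pr([[504.2,40.5,66]],c)[0];q=pr([[504.2,40.5,90]],cs)[0]
x0,y0=int(p[0])-60,int(p[1])-60;x1,y1=int(q[0])-45,int(q[1])-50
a=cv2.resize(im[y0:y0+120,x0:x0+120,::-1],(400,400),interpolation=3)
b=cv2.resize(si[y1:y1+90,x1:x1+90,::-1],(400,400),interpolation=3)
print(x0,y0,x1,y1);cv2.imwrite("pics/w5c.png",np.hstack([a,b]));cv2.imwrite("pics/w5.png",im[:,:,::-1]);cv2.imwrite("pics/side5.png",si[:,:,::-1])
```

```text
[503.92296324  38.72283361 186.11569828] [1.79941224e+02 2.24199056e-02 5.01229108e+00] [-0.09769832 -1.2554181  -1.43086   ] 10.714466462437116
[[320.09654783 212.11922159]
 [318.03397878 191.76310759]] [[315.20955093 217.63696133]
 [314.97807479 239.85220005]]
258 131 269 181
```

View pics/w5c.png

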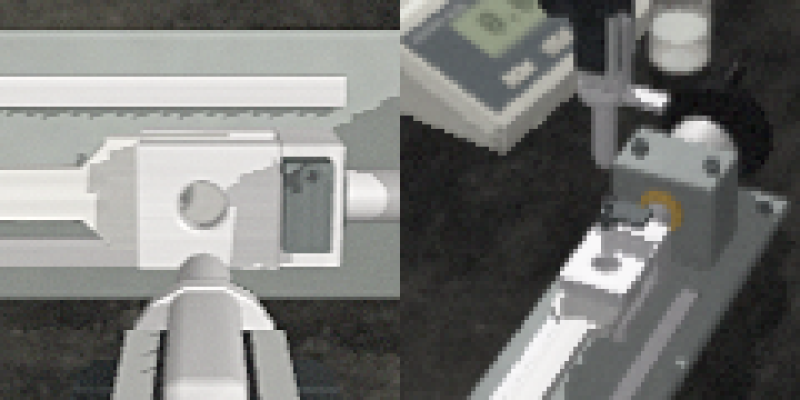

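The left crop shows the ear hole at (203,204) and the pin nose below it on the same column (206). The right crop shows the pin hanging straight with its tip at (205,165), where the TCP predicts it. I'll lower it towards the hole.

>>> {"name": "carry_out", "arguments": {
  "deltas": [0, 0, 0, 0.0004, -0.0012, 0, 1, 0, 0, 0, 0, 0, 0.035, 1, 0, 0, 0, 0, 0, 0.02, 1, 0, 0, 0, 0, 0, 0.003, 1, 0, 0, 0, 0, 0, 0, 1, 0, 0, 0, 0, 0, 0, 1]
}}

```text
clock: 16.95
eef_pos: [505.0, 41.2, 129.2]
tool_rot: [-3.142, -0.002, 0.089]
force: [0.0, -0.0, -0.7]
width: 10.8
gripper_force: 60.3
```

>>> {"name": "carry_out", "arguments": {
  "deltas": [0, 0, 0, 0, 0, 0.002, 1, 0, 0, 0, 0, 0, 0.002, 1, 0, 0, 0, 0, 0, 0.001, 1, 0, 0, 0, 0, 0, 0, 1, 0, 0, 0, 0, 0, 0, 1]
}}

```text
clock: 17.58
eef_pos: [504.3, 41.4, 123.3]
tool_rot: [-3.142, -0.0, 0.09]
force: [1.3, 0.1, -0.8]
width: 10.6
gripper_force: 60.3
```

>>> {"name": "carry_out", "arguments": {
  "deltas": [0, 0, 0, 0, 0, 0.0015, 1, 0, 0, 0, 0, 0, 0.0015, 1, 0, 0, 0, 0, 0, 0, 1, 0, 0, 0, 0, 0, 0, 1]
}}

```text
clock: 18.08
eef_pos: [504.2, 41.3, 120.3]
tool_rot: [3.142, 0.0, 0.09]
force: [-0.8, 0.0, -1.9]
width: 11.0
gripper_force: 60.3
```

>>> {"name": "carry_out", "arguments": {
  "deltas": [0, 0, 0, 0, 0, 0.0015, 1, 0, 0, 0, 0, 0, 0.0015, 1, 0, 0, 0, 0, 0, 0, 1, 0, 0, 0, 0, 0, 0, 1]
}}

```text
clock: 18.58
eef_pos: [504.0, 41.2, 117.2]
tool_rot: [3.141, 0.001, 0.09]
force: [-0.9, -0.3, -2.0]
width: 11.0
gripper_force: 60.2
```

>>> {"name": "carry_out", "arguments": {
  "deltas": [0, 0, 0, 0, 0, 0.001, 1, 0, 0, 0, 0, -0.001, 0, 1, 0, 0, 0, 0, -0.001, 0, 1, 0, 0, 0, 0, -0.001, 0, 1, 0, 0, 0, 0, -0.001, 0, 1, 0, 0, 0, 0, 0, 0, 1]
}}

```text
clock: 19.32
eef_pos: [503.7, 44.0, 116.3]
tool_rot: [3.14, 0.001, 0.089]
force: [-1.7, -5.4, -1.3]
width: 11.0
gripper_force: 60.2
```

>>> {"name": "carry_out", "arguments": {
  "deltas": [0, 0, 0, 0, -0.001, 0, 1, 0, 0, 0, 0, -0.001, 0, 1, 0, 0, 0, 0, -0.001, 0, 1, 0, 0, 0, 0, -0.001, 0, 1, 0, 0, 0, 0, 0, 0, 1, 0, 0, 0, 0, 0, 0, 1]
}}

```text
clock: 20.08
eef_pos: [503.4, 48.0, 116.3]
tool_rot: [3.14, 0.001, 0.089]
force: [-1.4, -5.6, -1.5]
width: 11.0
gripper_force: 60.2
```

>>> {"name": "carry_out", "arguments": {
  "deltas": [0, 0, 0, 0, -0.0015, 0, 1, 0, 0, 0, 0, 0, 0, 1, 0, 0, 0, 0, 0, 0.001, 1, 0, 0, 0, 0, 0, 0.001, 1, 0, 0, 0, 0, 0, 0.001, 1, 0, 0, 0, 0, 0, 0, 1]
}}

```text
clock: 20.82
eef_pos: [502.9, 49.6, 113.3]
tool_rot: [3.14, 0.001, 0.089]
force: [-1.6, -4.3, 0.7]
width: 10.8
gripper_force: 60.7
```

>>> {"name": "carry_out", "arguments": {
  "deltas": [0, 0, 0, 0, 0, 0.001, 1, 0, 0, 0, 0, 0, 0.001, 1, 0, 0, 0, 0, 0, 0, 1]
}}

```text
clock: 21.2
eef_pos: [502.9, 49.6, 111.3]
tool_rot: [3.14, 0.001, 0.089]
force: [-2.3, -5.1, -0.5]
width: 10.9
gripper_force: 60.7
```

>>> {"name": "carry_out", "arguments": {
  "deltas": [0, 0, 0, 0, 0, 0.001, 1, 0, 0, 0, 0, 0, 0.001, 1, 0, 0, 0, 0, 0, 0.001, 1, 0, 0, 0, 0, 0, 0, 1]
}}

```text
clock: 21.7
eef_pos: [502.9, 49.6, 108.3]
tool_rot: [3.14, 0.001, 0.089]
force: [-2.4, -5.3, 1.0]
width: 10.8
gripper_force: 60.7
```

>>> {"name": "carry_out", "arguments": {
  "deltas": [0, 0, 0, 0, 0, 0.001, 1, 0, 0, 0, 0, 0, 0.001, 1, 0, 0, 0, 0, 0, 0.001, 1, 0, 0, 0, 0, 0, 0, 1]
}}

```text
clock: 22.2
eef_pos: [502.9, 49.6, 105.3]
tool_rot: [3.14, 0.001, 0.089]
force: [-2.1, -5.1, 0.3]
width: 10.9
gripper_force: 60.7
```

>>> {"name": "carry_out", "arguments": {
  "deltas": [0, 0, 0, 0, 0, 0.001, 1, 0, 0, 0, 0, 0, 0.001, 1, 0, 0, 0, 0, 0, 0.001, 1, 0, 0, 0, 0, 0, 0.001, 1, 0, 0, 0, 0, 0, 0, 1]
}}

```text
clock: 22.82
eef_pos: [502.9, 49.6, 101.3]
tool_rot: [3.14, 0.001, 0.089]
force: [-2.3, -5.1, 0.7]
width: 11.0
gripper_force: 60.6
```

>>> {"name": "carry_out", "arguments": {
  "deltas": [0, 0, 0, 0, 0, 0.001, 1, 0, 0, 0, 0, 0, 0.001, 1, 0, 0, 0, 0, 0, 0.001, 1, 0, 0, 0, 0, 0, 0.001, 1, 0, 0, 0, 0, 0, 0, 1]
}}

```text
clock: 23.45
eef_pos: [502.9, 49.6, 97.3]
tool_rot: [3.14, 0.001, 0.089]
force: [-1.6, -5.5, -0.3]
width: 11.5
gripper_force: 60.6
```

>>> {"name": "carry_out", "arguments": {
  "deltas": [0, 0, 0, 0, 0, 0.0015, 1, 0, 0, 0, 0, 0, 0.0015, 1, 0, 0, 0, 0, 0, 0.0015, 1, 0, 0, 0, 0, 0, 0.0015, 1, 0, 0, 0, 0, 0, 0, 1]
}}

```text
clock: 24.08
eef_pos: [502.9, 49.6, 91.2]
tool_rot: [3.14, 0.001, 0.089]
force: [-2.5, -5.0, -0.5]
width: 10.9
gripper_force: 60.6
```

>>> {"name": "carry_out", "arguments": {
  "deltas": [0, 0, 0, 0, 0, 0.0015, 1, 0, 0, 0, 0, 0, 0.0015, 1, 0, 0, 0, 0, 0, 0.0015, 1, 0, 0, 0, 0, 0, 0.0015, 1, 0, 0, 0, 0, 0, 0.001, 1, 0, 0, 0, 0, 0, 0, 1]
}}

```text
clock: 24.82
eef_pos: [502.8, 49.6, 84.3]
tool_rot: [3.14, 0.001, 0.089]
force: [-2.4, -4.9, -0.1]
width: 11.0
gripper_force: 60.6
```

>>> {"name": "carry_out", "arguments": {
  "deltas": [0, 0, 0, 0, 0, 0.0005, 1, 0, 0, 0, 0, 0, 0.0005, 1, 0, 0, 0, 0, 0, 0.0005, 1, 0, 0, 0, 0, 0, 0, 1]
}}

```text
clock: 25.32
eef_pos: [502.9, 49.6, 82.9]
tool_rot: [3.14, 0.001, 0.089]
force: [-2.3, -5.2, 0.9]
width: 11.0
gripper_force: 60.7
```

>>> {"name": "carry_out", "arguments": {
  "deltas": [0, 0, 0, 0, 0, 0.0003, 1, 0, 0, 0, 0, 0, 0.0003, 1, 0, 0, 0, 0, 0, 0, 1]
}}

```text
clock: 25.7
eef_pos: [502.9, 49.6, 82.5]
tool_rot: [3.14, 0.001, 0.089]
force: [-2.6, -5.5, 4.8]
width: 10.9
gripper_force: 61.2
```

>>> {"name": "carry_out", "arguments": {
  "deltas": [0, 0, -5, 0, 0, 0, 1, 0, 0, -7.5, 0, 0, 0, 1, 0, 0, -7.5, 0, 0, 0, 1, 0, 0, -7.5, 0, 0, 0, 1, 0, 0, -7.5, 0, 0, 0, 1, 0, 0, -5, 0, 0, 0, 1, 0, 0, 0, 0, 0, 0, 1]
}}

```text
clock: 26.58
eef_pos: [503.5, 49.7, 82.5]
tool_rot: [3.141, 0.001, 0.786]
force: [-1.0, -4.7, 3.1]
width: 10.8
gripper_force: 60.9
```

>>> {"name": "carry_out", "arguments": {
  "deltas": [0, 0, -5, 0, 0, 0, 1, 0, 0, -7.5, 0, 0, 0, 1, 0, 0, -7.5, 0, 0, 0, 1, 0, 0, -7.5, 0, 0, 0, 1, 0, 0, -7.5, 0, 0, 0, 1, 0, 0, -7.5, 0, 0, 0, 1, 0, 0, -5, 0, 0, 0, 1, 0, 0, -2.5, 0, 0, 0, 1, 0, 0, 0, 0, 0, 0, 1, 0, 0, 0, 0, 0, 0, 1]
}}

```text
clock: 27.82
eef_pos: [503.7, 50.0, 82.5]
tool_rot: [3.141, 0.001, 1.658]
force: [-1.2, -3.9, 3.3]
width: 10.8
gripper_force: 61.0
```

>>> {"name": "carry_out", "arguments": {
  "deltas": [0, 0, 0, 0, 0, 0, 0.7, 0, 0, 0, 0, 0, 0, 0.3, 0, 0, 0, 0, 0, 0, -0.3, 0, 0, 0, 0, 0, 0, -1, 0, 0, 0, 0, 0, 0, -1, 0, 0, 0, 0, 0, -0.01, -1, 0, 0, 0, 0, 0, -0.03, -1, 0, 0, 0, 0, 0, -0.045, -1, 0, 0, 0, 0, 0, -0.045, -1, 0, 0, 0, -0.05, 0, 0, -1, 0, 0, 0, -0.03, 0, 0, -1, 0, 0, 0, 0, 0, 0, -1]
}}

```text
clock: 29.32
eef_pos: [510.6, -31.9, 212.7]
tool_rot: [3.141, 0.001, 1.656]
force: [-0.4, 1.2, 0.1]
width: 85.4
gripper_force: 0.0
```

Run:
```python
from h import *
c=ctrl.calibration("wrist");im=ctrl.get_image("wrist");np.savez("w6.npz",**c)
s=ctrl.read_state();print(s["clock"],s["eef_pos"],np.degrees(s["tool_rot"]),s["force"],s["width"])
si=ctrl.get_image("side");cs=ctrl.calibration("side")
pr=lambda P,c:cv2.projectPoints(np.array(P,float),cv2.Rodrigues(c["R"])[0],c["t"],c["mtx"],c["distortion"])[0].reshape(-1,2)
p=pr([[504.5,35,80]],c)[0];q=pr([[504.2,45,80]],cs)[0];print(p,q,pr([[503.4,49.6,111]],c))
x0,y0=max(0,int(p[0])-80),max(0,int(p[1])-80);x1,y1=int(q[0])-40,int(q[1])-40
a=cv2.resize(im[y0:y0+160,x0:x0+160,::-1],(400,400),interpolation=3)
b=cv2.resize(si[y1:y1+80,x1:x1+80,::-1],(400,400),interpolation=3)
print(x0,y0,x1,y1);cv2.imwrite("pics/w6c.png",np.hstack([a,b]))
```

```text
29.375 [510.57159482 -29.61302148 212.70601507] [ 1.79969732e+02 -4.83723365e-03  9.50164101e+01] [-0.52029114  0.47440228 -0.25408219] 85.5193834363811
[318.49990657 118.37258851] [313.89273862 236.15711359] [[318.58258733  99.34431111]]
238 38 273 196
```

View pics/w6c.png

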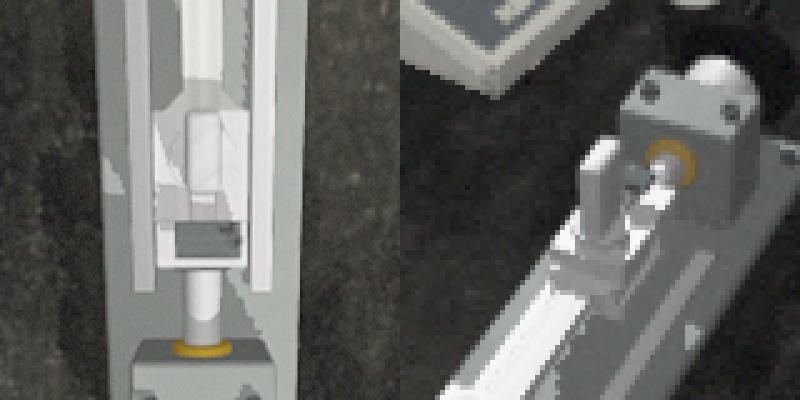

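The final views show the pin upright and home in the fork, with its tongue running straight under the dark keeper lip (left crop (205,205) to (208,238)). The coupon is in line and the gripper is clear. I'll hand it in.

```bash
python3 -c "
from cell import ctrl
print(ctrl.finish_job())"
```

```text
the job is handed in; nothing more can be done
None
```

The job is handed in at about 29 s: the coupon is in line, the larger pin is home through both ears and the eye, its tongue is turned under the keeper, and the small pin and beaker were never touched.

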